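# Load the water-sample incubator

### The arm

A 6-joint arm with a two-finger parallel gripper is mounted at the origin on the work surface. World frame = base frame: x ahead of the robot, y to its left, z up, the work surface at z = 0. Lengths are in m, angles in rad, forces in N, time in s.
With the tool pointing down it reaches from about 0.375 to 0.975 m from the base axis. Payload 3.8 kg.
Tool frame: the origin (TCP) lies midway between the tips of the shut fingers; the grasp point (between the pads) lies 19 mm behind it; z points along the fingers, y is the line along which they close (so a half turn about z gives the same grasp; the last joint's range is limited). The gripper opens to 88 mm and grips with 3 to 60 N. Pads are 18 mm wide; open, the fingers measure 123 mm over their backs; the gripper's body (75 mm by 187 mm) begins 45 mm behind the grasp point.
Start: joints at [1.128, 0.264, 1.604, -0, 1.274, -0.037], TCP at [0.266, 0.62, 0.217] pointing down, gripper open.
Joint ranges: [-2.63, 2.63], [-0.94, 2.18], [0.31, 2.57], [-1.31, 4.45], [0, 2.66], [-2.55, 2.55]. Speed limits (rad/s): [2.57, 2.57, 3.14, 3.14, 3.14, 3.14].

### API

Orientations are given as a unit quaternion [x, y, z, w].
In Python, from bench import arm gives the robot as it stands. Calls block until the motion is done:
- arm.move_ptp(position, orientation): joint-space move of the TCP to a pose.
- arm.servo_line(position, max_speed=0.15, ori=None, stop_force=None): straight line of the TCP; ori=None keeps the orientation; max_speed is the mean speed in m/s. With stop_force (N) it stops when the force on the tool has changed by that much, and returns True; else False.
- arm.goto_joints(angles): joint-space move.
- arm.ungrasp() and arm.clamp(effort=None): open the fingers fully, or close them until they stop; effort is the grip in N (None keeps the last).
- arm.dwell(seconds).
- arm.inverse_kinematics(position, orientation): joint angles nearest the present ones, or None.
- arm.get_image(name): name is "scene" or "top" or "wrist"; returns the picture (384x512x3 uint8, red, green, blue); there is no depth.
- arm.calibration(name): a dict with "K" (3x3 intrinsics, pixels), "xyz" and "attitude" of the camera in the world. Camera axes: x right, y up, looking along -z (the intrinsics and any distortion apply to the point x, -y, -z); pixel columns grow to the right and rows downward; lengths in m; the calibration is good to about 2 mm. The wrist camera is an equidistant fisheye: a pixel r from the principal point sees the ray r / f radians off the axis. A picture is of the moment at which its call begins: read the wrist's pose just before it. calibration takes no time and is no camera call; for the wrist camera it gives the pose at the moment of the call.
A pose or a line that the arm cannot do raises arm.PlanningError and nothing moves.
- arm.job_done(): hands the job in; it is judged then, once.
Trained networks look in the newest picture that a camera, given by its name, has taken for a name from the list of things; names that differ only in an ending like _2 or _b are one class to them, and where a whole thing is asked for, a point or a joint stands for the part that bears it (a point fixed in the world has none). Each returns a list of dicts, best first, with "confidence" (0 to 1); they miss things now and then, are a little off and sometimes report something else, mostly with a low value. They report only what shows in the picture. A call takes as long as a camera call. They do not tell look-alikes from the thing itself.
- arm.spot_in(camera, name): "pixel" ([column, row] in pixels, amid what is visible of it).
Readings, each from a call of its own:
- arm.read_time_s(): time.
- arm.read_joint_positions(): joint angles.
- arm.read_joint_vel(): joint speeds.
- arm.read_joint_torque(): joint torques, N m.
- arm.read_tool_pos(): TCP position.
- arm.read_ee_rot(): TCP orientation.
- arm.read_contact_force(): force on the tool from outside, world axes, zero at the start.
- arm.read_wrist_torque(): the same for the moment, N m.
- arm.read_grip_width(): finger opening in m.
- arm.read_finger_force(): force on a finger pad.
Only numpy, scipy, OpenCV 4.12 (cv2) and the standard library are available. Lean on these libraries where they do the work, as an engineer would, in place of code of your own. Each camera call takes 0.05 s, during which the arm holds its last target. There are 200 camera calls.

### The job

The small incubator is running: switch it off, lift its steel lid off by the knob and set it down in the middle of the round cork mat. Take every yellow sample cassette from the blue mat and press each one fully home, flush, into a recess of its own in the aluminium block (any recess will do). Then put the lid back over the block so that it sits flat, and only after that switch the incubator on again; leave the flask and the bottle standing where they are.

Things in the scene. Friction and masses are not known exactly. Their poses are not given: they have to be found in the camera images.
- incubator: White console, 300 x 220 x 50 mm (x, y, z), fixed. Origin: centre of its underside; +x leads away from the toggle end (toggle at x = -105 mm). On top, centred at x = +45 mm, a dark steel disc (204 mm across, top 53 mm above the desk) carries an aluminium block 156 x 76 x 16 mm (top at 69 mm) with four recesses in a row along x. The lid stands on the disc, around the block.
- seat (a point): Centre of the top of the dark steel disc, under the middle of the block (53 mm above the desk): the lid's origin lies here when it is seated. Axes as the incubator's.
- recess1 (a point): Recess 1 of 4 (1 nearest the toggle; pitch 36 mm): this point is the centre of its floor, 12 mm below the block's top. The recess is 12 mm deep, 29 mm wide along the incubator's x and 59 mm long along its y, with a small bevel at the mouth (1.5 mm play all round a cassette). Axes as the incubator's.
- recess2 (a point): Recess 2 of 4 (1 nearest the toggle; pitch 36 mm): this point is the centre of its floor, 12 mm below the block's top. The recess is 12 mm deep, 29 mm wide along the incubator's x and 59 mm long along its y, with a small bevel at the mouth (1.5 mm play all round a cassette). Axes as the incubator's.
- recess3 (a point): Recess 3 of 4 (1 nearest the toggle; pitch 36 mm): this point is the centre of its floor, 12 mm below the block's top. The recess is 12 mm deep, 29 mm wide along the incubator's x and 59 mm long along its y, with a small bevel at the mouth (1.5 mm play all round a cassette). Axes as the incubator's.
- recess4 (a point): Recess 4 of 4 (1 nearest the toggle; pitch 36 mm): this point is the centre of its floor, 12 mm below the block's top. The recess is 12 mm deep, 29 mm wide along the incubator's x and 59 mm long along its y, with a small bevel at the mouth (1.5 mm play all round a cassette). Axes as the incubator's.
- switch (a joint): Toggle switch of the incubator, in rad: 0 = off (leans to the incubator's +y, towards the white mark), 1.0 = on (leans to its -y, towards the green mark), upright at 0.5. It hinges about the incubator's x axis and is over-centre: it falls by its own weight to the side to which it is pushed past upright. It moves with about 1 N or less.
- switch_pivot (a point): Toggle's hinge axis, 60 mm above the desk. Axes as the incubator's.
- switch_ball (a point): Centre of the toggle's red ball (18 mm across), 50 mm from the pivot, on a steel stem 9 mm thick; it leans 0.5 rad either side of upright.
- lid: Loose round steel lid, about 0.35 kg: an upturned pan 188 mm across and 38 mm tall, hollow below (inside 180 mm across, 34 mm deep; the block is 174 mm across its corners), with a plain black knob 26 mm across and 30 mm tall in the middle of its top (38 to 68 mm above the lower rim). Origin: centre of the lower rim; z up.
- cork_mat: Round cork mat for the lid, 220 mm across, 4 mm thick, fixed, to the left or right of the incubator. Origin: centre of its underside.
- blue_mat: Square blue mat, 200 x 200 mm, 4 mm thick, fixed, on the other side; the cassettes start on it. Origin: centre of its underside.
- cassette1: Yellow sample cassette, 26 x 56 x 12 mm (x, y, z), about 40 g, with an orange grip rib 12 x 30 mm (x, y), 17 mm tall, in the middle of its top (12 to 29 mm above its underside). Origin: centre of its underside; y along its length, z up; the same either way round. Two to four of the four cassettes are present.
- cassette2: Yellow sample cassette, 26 x 56 x 12 mm (x, y, z), about 40 g, with an orange grip rib 12 x 30 mm (x, y), 17 mm tall, in the middle of its top (12 to 29 mm above its underside). Origin: centre of its underside; y along its length, z up; the same either way round. Two to four of the four cassettes are present.
- cassette3: Yellow sample cassette, 26 x 56 x 12 mm (x, y, z), about 40 g, with an orange grip rib 12 x 30 mm (x, y), 17 mm tall, in the middle of its top (12 to 29 mm above its underside). Origin: centre of its underside; y along its length, z up; the same either way round. Two to four of the four cassettes are present.
- cassette4: Yellow sample cassette, 26 x 56 x 12 mm (x, y, z), about 40 g, with an orange grip rib 12 x 30 mm (x, y), 17 mm tall, in the middle of its top (12 to 29 mm above its underside). Origin: centre of its underside; y along its length, z up; the same either way round. Two to four of the four cassettes are present.
- flask: Bystander: conical glass flask, 80 mm across, 130 mm tall, at the far edge of the work. Origin: centre of its underside.
- bottle: Bystander: white bottle, 64 mm across, 150 mm tall, at the far edge. Origin: centre of its underside.
There are look-alikes about, which are no part of the job. Leave any black or purple look-alike of the cassette3 alone.

How it is judged:
By the outcome, as a careful person would: the job done as asked, in the order asked, and still so for the second after the job is handed in, with the robot touching nothing.
Of cassette1, cassette2, cassette3, cassette4 only 2 to 4 are there at a start; the rules pass over those that are not, and their reading is None.
At some moment in a run one of cassette1, cassette2, cassette3, cassette4 may be knocked a few centimetres aside while the robot is not near it.
Once in a run the grip may slacken for a moment while it holds something.
It also fails if it takes over 210 s, if anything falls off the work surface, if the arm or the gripper's body presses on something with over 40 N, if the wrist force passes 120 N, or if a joint passes its speed limit or range.

## Working session

There is one attempt and no reset: what is moved stays moved. The work goes in short steps, each a Python script; the robot and the scene stay as the last script left them, time stands still between calls to the robot, and variables do not carry over. Pictures are saved under pics/ and viewed, at most 17 in all, crops included, and the job is handed in when it is done.

```bash
ls; mkdir -p pics; python3 - <<'E'
from bench import arm
import cv2,numpy as np
for n in("top","scene"):
    im=arm.get_image(n); cv2.imwrite(f"pics/{n}0.png",im[:,:,::-1])
    c=arm.calibration(n); print(n,{k:np.round(v,4).tolist() if not isinstance(v,str) else v for k,v in c.items()})
    for t in("incubator","lid","cork_mat","blue_mat","cassette1","switch_ball","flask","bottle"):
        print(t,[(np.round(d["pixel"],1).tolist(),round(d["confidence"],2)) for d in arm.spot_in(n,t)])
print(arm.read_time_s(),arm.read_ee_rot())
E
```

```text
pics
top {'K': [[413.4988, 0.0, 262.6887], [0.0, 413.4988, 190.143], [0.0, 0.0, 1.0]], 'xyz': [0.3916, 0.0208, 1.0856], 'attitude': [0.0378, -0.0501, -0.6961, 0.7152]}
incubator [([250.8, 203.0], 0.65), ([149.5, 223.2], 0.23)]
lid [([255.8, 153.2], 0.92), ([116.7, 221.0], 0.39)]
cork_mat [([392.7, 204.1], 0.91)]
blue_mat [([139.8, 204.3], 0.83), ([253.7, 203.0], 0.63)]
cassette1 [([178.3, 284.6], 0.75), ([115.4, 221.9], 0.74), ([143.9, 288.3], 0.59), ([152.8, 223.0], 0.52)]
switch_ball [([253.0, 204.9], 0.35)]
flask [([374.8, 121.1], 0.84), ([251.4, 201.5], 0.61), ([256.5, 152.5], 0.19)]
bottle [([156.0, 113.9], 0.73)]
scene {'K': [[449.9521, 0.0, 252.441], [0.0, 449.9521, 188.3907], [0.0, 0.0, 1.0]], 'xyz': [1.3467, -0.0165, 0.7531], 'attitude': [0.3203, 0.3052, 0.6342, 0.6341]}
incubator [([255.2, 264.5], 0.66)]
lid [([262.5, 229.0], 0.79)]
cork_mat [([255.3, 179.2], 0.66), ([117.6, 221.6], 0.64), ([386.3, 269.5], 0.18)]
blue_mat [([375.1, 222.6], 0.93), ([255.5, 182.2], 0.17)]
cassette1 [([322.6, 167.2], 0.75), ([360.1, 201.1], 0.62), ([353.5, 166.3], 0.55)]
switch_ball []
flask [([110.2, 275.2], 0.72)]
bottle [([386.5, 269.1], 0.85)]
0.9 [2.01481777e-01 9.79492263e-01 9.06689016e-06 3.66899168e-06]
```

View pics/top0.png

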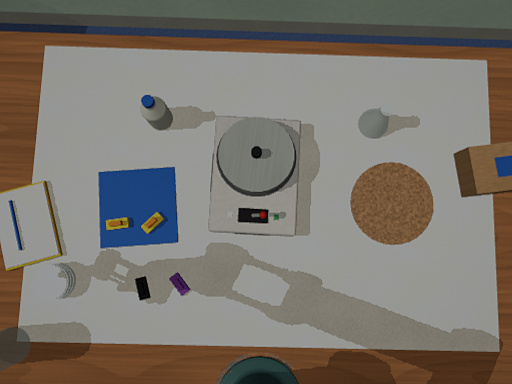

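View pics/scene0.png

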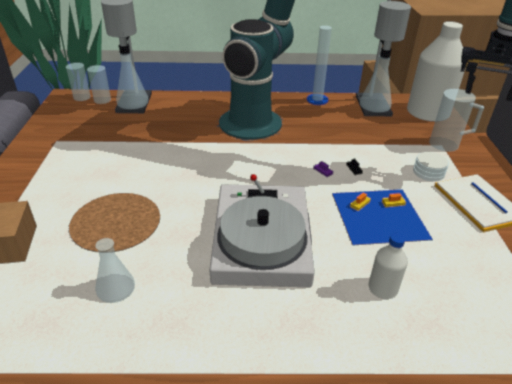

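The top view shows two yellow cassettes on the blue mat, at (118,224) and (152,223). The look-alikes are black at (143,288) and purple at (179,284), both off the mat. I choose the two yellow ones. The lid knob is at (256,152), the toggle ball at (263,215) on the green/on side, and the cork mat at (392,204).

```bash
cat > h.py <<'E'
from bench import arm
import cv2,numpy as np
from scipy.spatial.transform import Rotation as R
def project(n,P,c=None):
    c=c or arm.calibration(n);K=np.array(c["K"])
    p=(np.atleast_2d(P)-np.array(c["xyz"]))@R.from_quat(c["attitude"]).as_matrix()
    p=p*[1,-1,-1]
    if n=="wrist":
        r=np.hypot(p[:,0],p[:,1]);th=np.arctan2(r,p[:,2]);s=th/np.maximum(r,1e-9)
        q=p[:,:2]*s[:,None]
    else: q=p[:,:2]/p[:,2:]
    return q*[K[0,0],K[1,1]]+K[:2,2]
def unproj(n,px,z,c=None):
    "pixels -> world points on the plane at height z"
    c=c or arm.calibration(n);K=np.array(c["K"])
    q=(np.atleast_2d(px)-K[:2,2])/[K[0,0],K[1,1]]
    if n=="wrist":
        th=np.linalg.norm(q,axis=1);d=np.c_[q*np.sinc(th/np.pi)[:,None],np.cos(th)]
    	# sinc: sin(th)/th
    else: d=np.c_[q,np.ones(len(q))]
    d=(d*[1,-1,-1])@R.from_quat(c["attitude"]).as_matrix().T
    o=np.array(c["xyz"]);return o+d*((z-o[2])/d[:,2])[:,None]
def mask(im,lo,hi):
    return cv2.inRange(cv2.cvtColor(im,cv2.COLOR_RGB2HSV),np.array(lo),np.array(hi))
def blobs(m,amin=30):
    n,l,s,c=cv2.connectedComponentsWithStats(m)
    return [(c[i],s[i,4],l==i) for i in range(1,n) if s[i,4]>=amin]
def down(yaw):
    "tool down, closing line (tool y) at world angle yaw"
    z=np.array([0,0,-1]);y=np.array([np.cos(yaw),np.sin(yaw),0]);x=np.cross(y,z)
    return R.from_matrix(np.c_[x,y,z]).as_quat()
def best_yaw(p,yaw):
    "of the two equal grasps, the one the last joint reaches most easily"
    q=[(abs(j[5]),y) for y in (yaw,yaw+np.pi) if (j:=arm.inverse_kinematics(list(p),list(down(y)))) is not None]
    return min(q)[1]
E
python3 - <<'E'
from h import *
im=arm.get_image("top");c=arm.calibration("top")
H=cv2.cvtColor(im,cv2.COLOR_RGB2HSV)
for nm,lo,hi,z in(("yellow",(15,120,100),(35,255,255),.016),("orange",(3,120,80),(14,255,255),.033),("blue",(100,150,50),(125,255,255),.004),("red",(170,120,80),(180,255,255),.104),("red0",(0,200,80),(3,255,255),.104),("green",(50,80,60),(85,255,255),.05),("black",(0,0,0),(180,255,40),.05)):
    for b in blobs(mask(im,lo,hi),8): print(nm,b[0].round(1),b[1],unproj("top",b[0],z)[0].round(4))
print("knob",unproj("top",(256.5,152.3),.121),"cork",unproj("top",(392,204),.004))
a=cv2.resize(im[185:305,90:195],None,fx=5,fy=5,interpolation=cv2.INTER_CUBIC)
b=cv2.resize(im[105:245,200:310],None,fx=4.28,fy=4.28,interpolation=cv2.INTER_CUBIC)
o=np.hstack([a[:595],cv2.resize(b,(470,595))]);o=cv2.resize(o,(796,476));cv2.imwrite("pics/c1.png",o[:,:,::-1])
E
```

```text
yellow [489.3 167.2] 1525 [ 0.604  -0.5958  0.016 ]
yellow [391.8 203. ] 4505 [ 0.5014 -0.3343  0.016 ]
yellow [ 20.7 186.7] 86 [0.5169 0.6283 0.016 ]
yellow [ 45.5 190.5] 8 [0.5087 0.5642 0.016 ]
yellow [151.7 222.2] 195 [0.4344 0.2867 0.016 ]
yellow [ 52.1 220. ] 13 [0.4333 0.5406 0.016 ]
yellow [116.4 223.3] 194 [0.4292 0.3765 0.016 ]
yellow [ 32.7 261.9] 118 [0.3265 0.5798 0.016 ]
orange [192.9  79.7] 13426 [0.8125 0.1962 0.033 ]
orange [392.4 165.1] 8 [ 0.5985 -0.3315  0.033 ]
orange [415.6 192.8] 8 [ 0.5278 -0.3909  0.033 ]
orange [375.3 196.2] 9 [ 0.5159 -0.2863  0.033 ]
orange [503.5 285.6] 2976 [ 0.2982 -0.6093  0.033 ]
orange [412.4 202.4] 8 [ 0.5026 -0.382   0.033 ]
orange [401.6 212.8] 17 [ 0.4749 -0.3538  0.033 ]
orange [421.9 215.2] 9 [ 0.4702 -0.4059  0.033 ]
orange [390.  233.7] 10 [ 0.4208 -0.3231  0.033 ]
orange [  9.4 294.9] 1274 [0.2463 0.62   0.033 ]
orange [ 39.5 342. ] 12 [0.1364 0.5365 0.033 ]
orange [188.5 364.6] 10621 [0.0913 0.1731 0.033 ]
orange [410. 350.] 11 [ 0.1369 -0.3691  0.033 ]
orange [456.7 351.6] 23 [ 0.1357 -0.4849  0.033 ]
orange [417.2 354.4] 
[... 263 characters left out ...]

blue [78.5 32. ] 14 [0.9499 0.5202 0.004 ]
blue [147.4 100.6] 116 [0.7613 0.3205 0.004 ]
blue [503.9 165.5] 288 [ 0.6121 -0.6427  0.004 ]
blue [137.9 205.4] 5201 [0.4777 0.3282 0.004 ]
blue [ 15.2 225.1] 128 [0.4182 0.6395 0.004 ]
red0 [262.4 214.7] 36 [0.4558 0.0044 0.104 ]
green [275.6 216.4] 19 [ 0.4559 -0.0298  0.05  ]
black [256.4 152.1] 95 [0.6188 0.0229 0.05  ]
black [284.8 177.6] 97 [ 0.555  -0.0508  0.05  ]
black [251.  215.2] 307 [0.4571 0.0319 0.05  ]
black [142.3 287.8] 224 [0.2731 0.2916 0.05  ]
black [282.  366.3] 50 [ 0.097  -0.0531  0.05  ]
black [261.  378.4] 422 [ 0.0681 -0.0035  0.05  ]
knob [[0.60264081 0.02251572 0.121     ]] cork [[ 0.4998662  -0.33884274  0.004     ]]
```

View pics/c1.png

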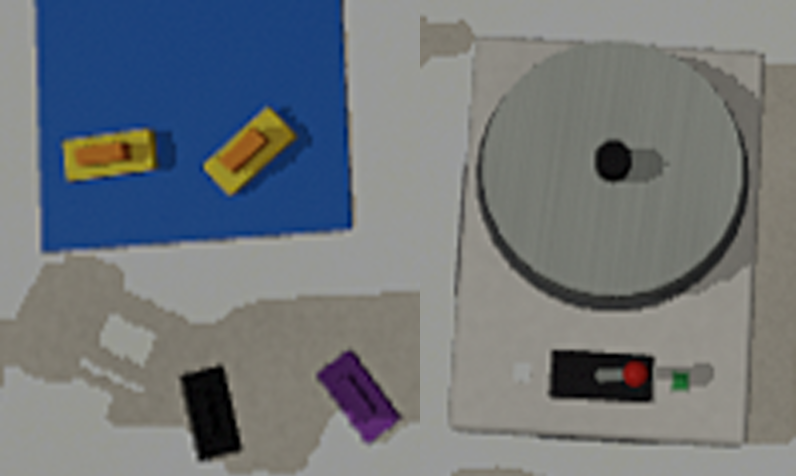

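The close crop confirms two yellow cassettes with orange ribs, and that the black and purple ones are decoys. The toggle leans to the green mark, so it is on. Next is a wrist-camera look at the incubator.

```bash
python3 - <<'E'
from h import *
arm.move_ptp([0.50,0.025,0.36],list(down(best_yaw([0.5,0.025,0.36],0.0))))
c=arm.calibration("wrist");im=arm.get_image("wrist")
print({k:np.round(v,4).tolist() if not isinstance(v,str) else v for k,v in c.items()},arm.read_tool_pos(),arm.read_joint_positions())
cv2.imwrite("pics/w1.png",im[:,:,::-1])
for nm,lo,hi,z in(("red0",(0,180,60),(4,255,255),.104),("green",(50,80,40),(85,255,255),.05),("black",(0,0,0),(180,255,40),.121)):
    for b in blobs(mask(im,lo,hi),15): print(nm,b[0].round(1),b[1],unproj("wrist",b[0],z,c)[0].round(4))
print(project("wrist",[[.6026,.0225,.121],[.457,.03,.05]],c))
E
```

```text
{'K': [[297.3186, 0.0, 254.9292], [0.0, 297.3186, 195.067], [0.0, 0.0, 1.0]], 'xyz': [0.5002, 0.0944, 0.5279], 'attitude': [-0.1348, 0.0005, 0.0009, 0.9909]} [0.50003133 0.02572036 0.35967106] [ 1.52185983e-03 -1.26620812e-01  1.76220815e+00  1.64299868e-04
  1.50654320e+00  1.93635903e-04]
red0 [224.8 176. ] 49 [0.4559 0.0056 0.104 ]
green [227.9 190.6] 41 [ 0.4549 -0.0304  0.05  ]
black [7.3 5.2] 111 [0.0478 0.3399 0.121 ]
black [400.8   3.2] 24 [0.7174 0.2796 0.121 ]
black [130.4  11.7] 343 [0.3187 0.2575 0.121 ]
black [134.   57.9] 30 [0.3275 0.1838 0.121 ]
black [309.7 100.7] 28 [0.5743 0.1151 0.121 ]
black [276.9 121.4] 99 [0.5296 0.0854 0.121 ]
black [ 28.4 181.8] 3993 [0.1024 0.0049 0.121 ]
black [229.  152.2] 675 [0.4641 0.0428 0.121 ]
black [262.8 164.7] 84 [0.5107 0.0252 0.121 ]
black [327.8 165.4] 274 [0.6029 0.0254 0.121 ]
black [259.6 323.5] 47931 [ 0.5084 -0.2501  0.121 ]
black [148.2 255.2] 2147 [ 0.329  -0.1187  0.121 ]
black [257.1 282.5] 32 [ 0.5037 -0.1634  0.121 ]
[[327.5082506  167.33197515]
 [228.55814381 154.51331405]]
```

View pics/w1.png

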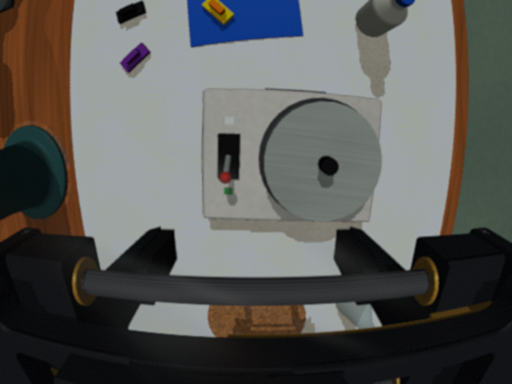

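```bash
python3 - <<'E'
from h import *
c=arm.calibration("wrist")
print("plate,white,green,edge",unproj("wrist",[[229,154.5],[230,120],[228,190.6],[204,88.5],[380,97.5],[204,219]],.05,c)[:,:2].round(4).tolist())
arm.clamp(20)
q=list(arm.read_ee_rot())
arm.move_ptp([.4555,-.050,.16],q)
arm.servo_line([.4555,-.050,.090],.1)
s=arm.servo_line([.458,.033,.090],.06,stop_force=25)
print(s,arm.read_tool_pos(),arm.read_contact_force())
arm.servo_line([.4555,-.02,.090],.15); arm.servo_line([.4555,-.02,.2],.2); arm.ungrasp()
im=arm.get_image("top")
for nm,lo,hi in(("red0",(0,180,60),(4,255,255)),("green",(50,80,40),(85,255,255))):
    for b in blobs(mask(im,lo,hi),8): print(nm,b[0].round(1),b[1],unproj("top",b[0],.104)[0].round(4))
cv2.imwrite("pics/t2.png",im[:,:,::-1])
print(arm.read_time_s())
E
```

```text
plate,white,green,edge [[0.4577, 0.03], [0.4599, 0.086], [0.455, -0.0305], [0.4183, 0.1381], [0.7093, 0.1321], [0.412, -0.0812]]
True [ 0.45721974 -0.00181229  0.09253884] [-2.43033091 -2.58252243  8.73856354]
9.5583
```

```bash
python3 - <<'E'
from h import *
q=list(arm.read_ee_rot())
arm.move_ptp([.4555,-.10,.25],q)
c=arm.calibration("wrist");im=arm.get_image("wrist");im2=arm.get_image("scene")
a=cv2.resize(im[60:300,80:400],(400,300));b=cv2.resize(im2[150:300,180:340],(400,375))
o=np.zeros((375,800,3),np.uint8);o[:300,:400]=a;o[:,400:]=b;cv2.imwrite("pics/w2.png",o[:,:,::-1])
for n,i in(("wrist",im),("scene",im2)):
  for b in blobs(mask(i,(0,170,60),(5,255,255)),8):print(n,b[0].round(1),b[1],unproj(n,b[0],.104,c if n=="wrist" else None)[0].round(4))
E
```

```text
wrist [255.2  79.6] 193 [0.4559 0.0049 0.104 ]
scene [253.3 176.9] 18 [0.4542 0.0064 0.104 ]
```

View pics/w2.png

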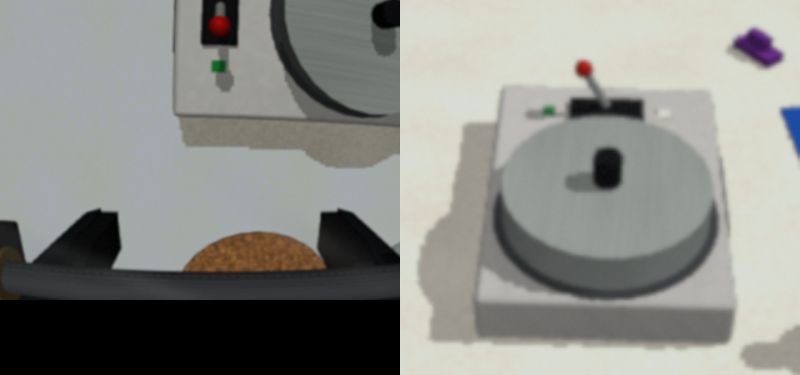

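The toggle is still on, with the ball at (0.456, 0.005, 0.104) m. The force stop probably fired on the impact, so I'll push again in small slow steps while watching the force.

```bash
python3 - <<'E'
from h import *
q=list(arm.read_ee_rot())
arm.clamp(20); print("w",arm.read_grip_width())
arm.move_ptp([.4555,-.040,.16],q)
arm.servo_line([.4555,-.040,.094],.1)
f0=np.array(arm.read_contact_force());print(f0.round(1))
for y in np.arange(-.03,.0341,.004):
    s=arm.servo_line([.4560+.03*(y-.0),y,.094],.05)
    f=np.array(arm.read_contact_force());print(round(y,3),(f-f0).round(1),np.array(arm.read_tool_pos()).round(4))
    if np.linalg.norm(f-f0)>30:break
arm.servo_line([.4555,-.03,.094],.15); arm.servo_line([.4555,-.03,.2],.25);arm.move_ptp([.4555,-.10,.25],q)
im2=arm.get_image("scene")
for b in blobs(mask(im2,(0,170,60),(5,255,255)),8):print(b[0].round(1),b[1],unproj("scene",b[0],.104)[0].round(4))
print(arm.read_time_s())
E
```

```text
w 0.000406435971482671
[-0.2  0.9  0.8]
-0.03 [ 0.5 -0.2 -1.1] [ 0.4554 -0.0296  0.0944]
-0.026 [ 0.3 -0.5 -0.6] [ 0.4552 -0.0258  0.094 ]
-0.022 [-0.  -1.5 -0.2] [ 0.4553 -0.0218  0.094 ]
-0.018 [ 0.3 -0.3 -0.4] [ 0.4554 -0.0178  0.094 ]
-0.014 [-0.1 -0.9  0.1] [ 0.4556 -0.0138  0.094 ]
-0.01 [ 0.4 -1.  -0.7] [ 0.4557 -0.0098  0.094 ]
-0.006 [ 0.9 -1.  -0.8] [ 0.4558 -0.0058  0.094 ]
-0.002 [-0.3 -0.4 -1.4] [ 0.456  -0.0018  0.094 ]
0.002 [ 0.6 -1.1 -1.7] [0.4561 0.0022 0.094 ]
0.006 [ 0.  -0.9 -1.1] [0.4562 0.0062 0.094 ]
0.01 [ 0.3 -1.9 -0.4] [0.4563 0.0102 0.094 ]
0.014 [-0.5 -0.1 -1. ] [0.4564 0.0142 0.094 ]
0.018 [ 0.4 -1.1 -0.4] [0.4566 0.0182 0.094 ]
0.022 [ 1.5 -1.2 -1.3] [0.4567 0.0222 0.094 ]
0.026 [ 0.1 -0.3 -0.7] [0.4568 0.0262 0.094 ]
0.03 [ 0.5 -1.8 -0.8] [0.4569 0.0302 0.094 ]
0.034 [-1.5 -1.2 -1.2] [0.457  0.0342 0.094 ]
[253.2 176.9] 19 [0.4545 0.0061 0.104 ]
18.725
```

```bash
python3 - <<'E'
from h import *
q=list(arm.read_ee_rot())
arm.move_ptp([.4555,-.040,.16],q)
arm.servo_line([.4555,-.040,.094],.1)
o=[]
for i,y in enumerate((-.03,.01,.034,-.03)):
    arm.servo_line([.4560,y,.094],.06)
    im=arm.get_image("scene");o.append(cv2.resize(im[100:230,170:330],(400,325) if 0 else (390,297)))
    for b in blobs(mask(im,(0,170,60),(5,255,255)),5):print(y,b[0].round(1),b[1])
o=np.vstack([np.hstack(o[:2]),np.hstack(o[2:])]);cv2.imwrite("pics/s3.png",o[:,:,::-1])
E
```

```text
-0.03 [253.3 176.9] 18
0.01 [253.3 177.3] 15
0.034 [253.1 177.1] 16
-0.03 [253.3 176.9] 18
```

View pics/s3.png

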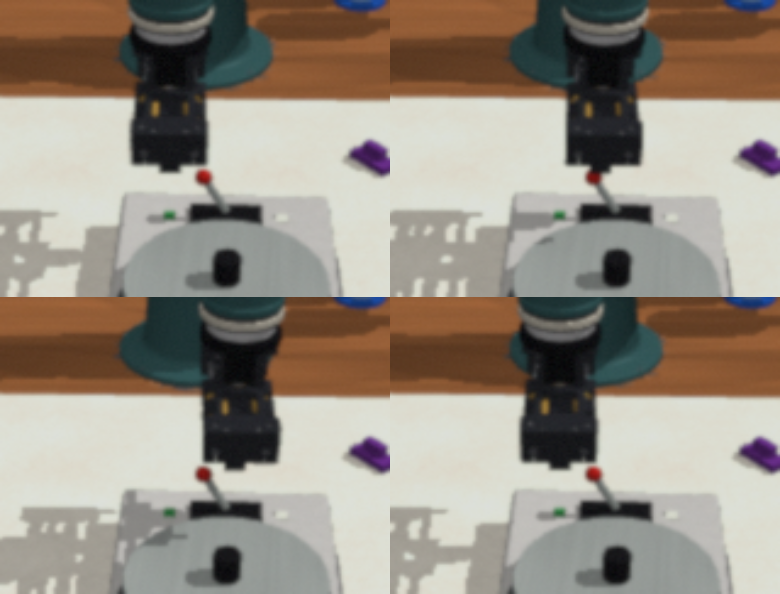

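The scene view shows the fingers passing behind or above the ball. I'll compare where the fingertip appears in the picture with where it should be.

```bash
python3 - <<'E'
from h import *
p=np.array(arm.read_tool_pos());print(p,arm.read_ee_rot(),arm.read_joint_positions())
print("tip px",project("scene",[p,p+[0,0,.019],p+[0,0,.064],[.4556,.005,.104]]).round(1))
im=arm.get_image("scene");cv2.imwrite("pics/s4.png",cv2.resize(im[110:210,190:330],None,fx=5.5,fy=5.5,interpolation=cv2.INTER_CUBIC)[:,:,::-1])
print(blobs(mask(arm.get_image("top"),(0,170,60),(5,255,255)),5)[:2] and [b[0] for b in blobs(mask(arm.get_image("top"),(0,170,60),(5,255,255)),5)])
E
```

```text
[ 0.45597011 -0.02969674  0.09397481] [ 0.70674557  0.70745792 -0.0028925  -0.00237252] [-1.18277975e-01 -3.20907348e-02  2.17473589e+00 -1.90868726e-03
  1.00625459e+00 -1.18258310e-01]
tip px [[238.6 180.5]
 [238.6 174.2]
 [238.6 158.8]
 [252.7 177.2]]
[]
```

View pics/s4.png

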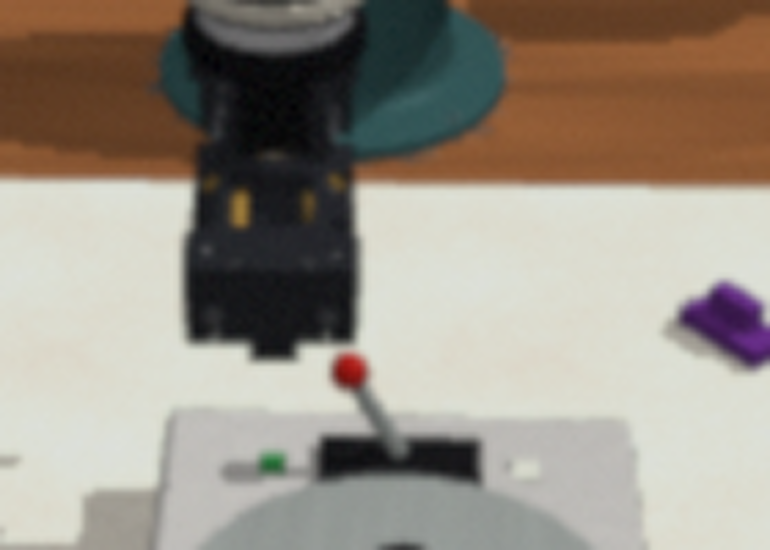

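The visible fingertip is about 17 mm above its computed place. I'll touch the bare desk gently to measure the real tip height.

```bash
python3 - <<'E'
from h import *
q=list(down(0.0))
arm.servo_line([.4555,-.05,.2],.2)
arm.move_ptp([.45,-.15,.06],q)
for z in (.03,-.03):
    s=arm.servo_line([.45,-.15,z],.03 if z<0 else .1,stop_force=6)
    print(s,np.array(arm.read_tool_pos()).round(4),np.array(arm.read_contact_force()).round(1))
    if s: break
arm.servo_line([.45,-.15,.06],.15)
print(arm.read_grip_width(),arm.read_time_s())
E
```

```text
False [ 0.4507 -0.1496  0.0307] [ 0.3  0.  -0.2]
True [ 0.4499 -0.15   -0.0213] [-0.4  0.6  5. ]
0.0007682356013200451 27.325
```

The tips touch at a reported z of -0.021, so they are really about 19.5 mm behind the reported TCP. I'll command with that offset from here on and redo the toggle.

```bash
cat >> h.py <<'E'
DZ=.0195   # measured: finger tips sit this far above the reported TCP
def at(x,y,ztip): return [float(x),float(y),float(ztip-DZ)]
E
python3 - <<'E'
from h import *
print(project("scene",[[.55,-.03,.158],[.55,-.03,.177],[.4935,-.03,.158],[.4935,-.03,.177]]).round(1).tolist())
q=list(down(0.0))
arm.move_ptp(at(.4555,-.04,.16),q)
arm.servo_line(at(.4555,-.04,.092),.1)
f0=np.array(arm.read_contact_force());
for y in np.arange(-.02,.0341,.006):
    arm.servo_line(at(.4560+.03*y,y,.092),.06)
    f=np.array(arm.read_contact_force())-f0
    if np.linalg.norm(f)>20: print("force",y,f);break
print(f.round(1))
arm.servo_line(at(.4555,-.03,.092),.15); arm.servo_line(at(.4555,-.03,.2),.25);arm.move_ptp(at(.4555,-.15,.25),q)
im2=arm.get_image("scene")
for b in blobs(mask(im2,(0,170,60),(5,255,255)),8):print(b[0].round(1),b[1],unproj("scene",b[0],.104)[0].round(4))
print(arm.read_time_s())
E
```

```text
[[237.8, 182.5], [237.8, 175.5], [238.2, 167.8], [238.2, 161.0]]
[-0.2 -4.6 -1.1]
[272.5 177.5] 16 [0.456  0.0535 0.104 ]
33.2917
```

The switch is off now: the ball is at y=0.0535, leaning to +y. Now the lid.

```bash
python3 - <<'E'
from h import *
q=list(down(0.0)); k=(.603,.0245)
arm.move_ptp(at(*k,.20),q); arm.ungrasp()
s=arm.servo_line(at(*k,.096),.08,stop_force=10); print("down",s,np.array(arm.read_tool_pos()).round(4))
arm.clamp(50); print("grip",arm.read_grip_width(),arm.read_finger_force())
p=np.array(arm.read_tool_pos())
arm.servo_line(list(p+[0,0,.030]),.08)
print("lift",arm.read_grip_width(),np.array(arm.read_contact_force()).round(1),arm.read_time_s())
im=arm.get_image("scene");cv2.imwrite("pics/s5.png",im[:,:,::-1])
np.save("lidgrasp.npy",p);print(p)
E
```

```text
down False [0.6036 0.0245 0.0773]
grip 0.024541551038004424 50.00048054382205
lift 0.02513239460491337 [-0.7  0.3 -3.4] 38.5083
[0.60327537 0.02448183 0.07655398]
```

View pics/s5.png

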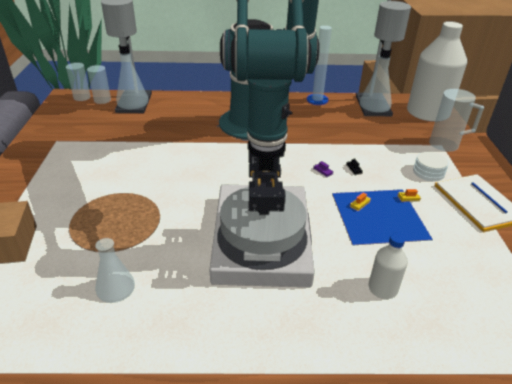

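The lid is lifted, with the block showing beneath it at (262,250). The left cassette has been knocked aside, now at about (410,195), so I'll measure it again later. Now I'll carry the lid to the cork mat.

```bash
python3 - <<'E'
from h import *
p=np.load("lidgrasp.npy"); c=np.array([.500,-.337])
cur=np.array(arm.read_tool_pos())
arm.servo_line([*c,cur[2]],.2)
print("over",arm.read_grip_width(),np.array(arm.read_contact_force()).round(1))
zt=p[2]-.053+.004
arm.servo_line([*c,zt+.015],.12,stop_force=8)
s=arm.servo_line([*c,zt-.003],.03,stop_force=5)
print(s,np.array(arm.read_tool_pos()).round(4),zt,arm.read_grip_width())
r=np.array(arm.read_tool_pos());np.save("lidput.npy",r)
arm.ungrasp();arm.servo_line(list(r+[0,0,.10]),.15)
# look at the block from above with open gripper, camera offset +y
arm.move_ptp([.60,-.05,.30],list(down(0.0)))
c=arm.calibration("wrist");im=arm.get_image("wrist");np.save("w6.npy",im);cv2.imwrite("pics/w6.png",cv2.resize(im[0:260,130:512],None,fx=2,fy=2)[:,:,::-1])
import pickle;pickle.dump(c,open("w6.pkl","wb"))
t=arm.get_image("top");np.save("t6.npy",t);cv2.imwrite("pics/t6.png",t[:,:,::-1])
print(arm.read_time_s())
E
```

```text
over 0.024719908444183536 [-0.2 -0.2 -2.9]
True [ 0.5001 -0.337   0.0272] 0.027553981289746735 0.024628616191130263
45.0583
```

View pics/w6.png

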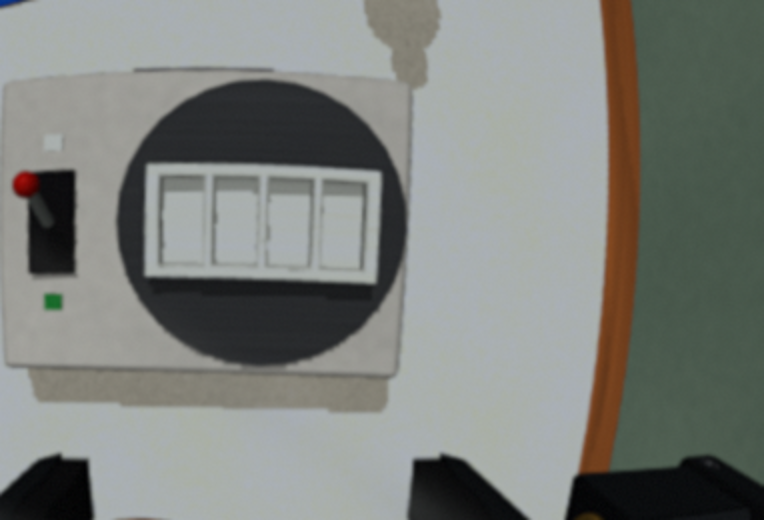

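View pics/t6.png

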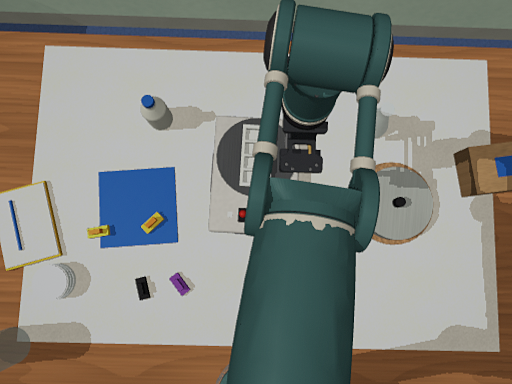

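```bash
cat >> h.py <<'E'
def rect(m,c,z):
    "min-area rectangle of a wrist mask on plane z: centre, (short,long), angle of the long side"
    cs,_=cv2.findContours(m,cv2.RETR_EXTERNAL,cv2.CHAIN_APPROX_NONE)
    k=max(cs,key=cv2.contourArea).reshape(-1,2).astype(float)
    w=unproj("wrist",k,z,c)[:,:2]
    ce,(a,b),_=r=cv2.minAreaRect((w*1000).astype(np.float32))
    bx=cv2.boxPoints(r);e=max((bx[1]-bx[0],bx[2]-bx[1]),key=np.linalg.norm)
    t=np.arctan2(e[1],e[0]);t=(t+np.pi/2)%np.pi-np.pi/2
    return np.array(ce)/1000,sorted((round(a,1),round(b,1))),t
def look_cassette(x,y):
    arm.move_ptp([x-.005,y-.073,.25],list(down(0.0)));arm.dwell(.1)
    c=arm.calibration("wrist");im=arm.get_image("wrist")
    m=mask(im,(3,120,60),(35,255,255))
    px=project("wrist",[[x,y,.016]],c)[0]
    k=np.zeros_like(m);cv2.circle(k,tuple(int(v) for v in px),45,255,-1)
    m=cv2.morphologyEx(m&k,cv2.MORPH_CLOSE,np.ones((5,5),np.uint8))
    b=max(blobs(m),key=lambda b:b[1])
    return rect((b[2]*255).astype(np.uint8),c,.016),im,c
E
python3 - <<'E'
from h import *
import pickle
im=np.load("w6.npy");c=pickle.load(open("w6.pkl","rb"));t=np.load("t6.npy")
px=project("wrist",[[.605,.023,.069]],c)[0]
g=cv2.cvtColor(im,cv2.COLOR_RGB2GRAY);m=((g>105)*255).astype(np.uint8)
k=np.zeros_like(m);cv2.circle(k,tuple(int(v) for v in px),66,255,-1);m=m&k
for z in(.069,):print("block",rect(m,c,z))
tc=arm.calibration("top")
print("knob now",[ (b[0].round(1),unproj("top",b[0],.072)[0].round(4)) for b in blobs(mask(t,(0,0,0),(180,255,40)),20) if b[0][0]>385 and 150<b[0][1]<240])
for b in blobs(mask(t,(15,120,100),(35,255,255)),100):
  if 80<b[0][0]<180: print("y",b[0].round(1),unproj("top",b[0],.016)[0].round(4))
out=[]
for x,y in((.434,.287),(.412,.425)):
    (r,i2,c2)=look_cassette(x,y);print("cass",r)
    p=project("wrist",[[*r[0],.016]],c2)[0].astype(int);print(p)
    out.append(cv2.resize(i2[max(0,p[1]-60):p[1]+60,p[0]-60:p[0]+60],(390,390)))
cv2.imwrite("pics/c7.png",np.hstack(out)[:,:,::-1]);print(arm.read_time_s())
E
```

```text
block (array([0.60661005, 0.02334852]), [76.9, 157.1], np.float32(-0.02690816))
knob now [(array([398.8, 201.7]), array([ 0.4992, -0.3333,  0.072 ]))]
y [152.  222.3] [0.4342 0.2859 0.016 ]
y [ 97.7 231.5] [0.4072 0.4225 0.016 ]
cass (array([0.43439951, 0.28696298]), [24.8, 55.3], np.float32(-0.79249394))
[257 110]
cass (array([0.40748853, 0.42365845]), [25.0, 54.7], np.float32(-1.3731376))
[254 111]
47.1833
```

View pics/c7.png

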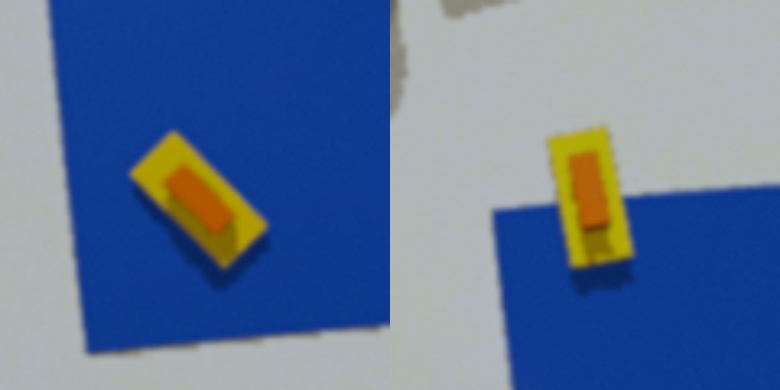

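Both cassettes measure about 25 x 55 mm. The second hangs half over the mat edge. The block rectangle is 157 x 77 mm, centred at (0.6066, 0.0233) with yaw -0.027. Placing into recesses 2 and 4 leaves room for the fingers beside each other.

```bash
cat >> h.py <<'E'
BC=np.array([.6066,.02335]);PSI=-.027
def inc(dx,dy): # offset in incubator axes -> world, from block centre
    return BC+[dx*np.cos(PSI)-dy*np.sin(PSI),dx*np.sin(PSI)+dy*np.cos(PSI)]
def pick(xy,t):
    a=best_yaw(at(*xy,.10),t+np.pi/2);q=list(down(a))
    arm.ungrasp();arm.move_ptp(at(*xy,.10),q)
    print("pick down",arm.servo_line(at(*xy,.0195),.08,stop_force=8),np.array(arm.read_tool_pos()).round(4))
    arm.clamp(30);z=arm.read_tool_pos()[2]
    arm.servo_line(at(*xy,.14),.15)
    print("width",round(arm.read_grip_width(),4),"F",round(arm.read_finger_force(),1));return z
def put(zg,i,home_off=.053):
    dx=(i-2.5)*.036;zh=zg+home_off
    xy=inc(dx,0);b=best_yaw([*xy,zh+.04],PSI);q=list(down(b))
    arm.move_ptp([*xy,zh+.05],q);print("w over",round(arm.read_grip_width(),4))
    arm.servo_line([*xy,zh+.016],.1)
    for ox,oy in((0,0),(0,.0015),(0,-.0015),(.0012,0),(-.0012,0),(0,.003),(0,-.003)):
        xy=inc(dx+ox,oy)
        arm.servo_line([*xy,zh+.014],.05)
        s=arm.servo_line([*xy,zh-.001],.03,stop_force=10);z=arm.read_tool_pos()[2]
        print("try",ox,oy,s,"above home mm",round((z-zh)*1e3,1))
        if z<zh+.0035: break
    return xy,q,z-zh
def press(xy,q,f=18):
    arm.ungrasp();arm.servo_line(at(*xy,.125),.15);arm.clamp(20)
    arm.servo_line(at(*xy,.095),.1)
    s=arm.servo_line(at(*xy,.078),.02,stop_force=f)
    print("press",s,"tip z",round(arm.read_tool_pos()[2]+DZ,4))
    arm.servo_line(at(*xy,.15),.15)
E
python3 - <<'E'
from h import *
z=pick((.4344,.2870),-.7925)
xy,q,e=put(z,4)
if e<.006: press(xy,q)
print(arm.read_time_s())
im=arm.get_image("scene");cv2.imwrite("pics/s8.png",cv2.resize(im[140:300,180:440],(780,480))[:,:,::-1])
E
```

```text
pick down False [0.435  0.2873 0.0006]
width 0.0116 F 30.0
w over 0.0119
try 0 0 True above home mm -0.1
press True tip z 0.0842
58.7167
```

View pics/s8.png

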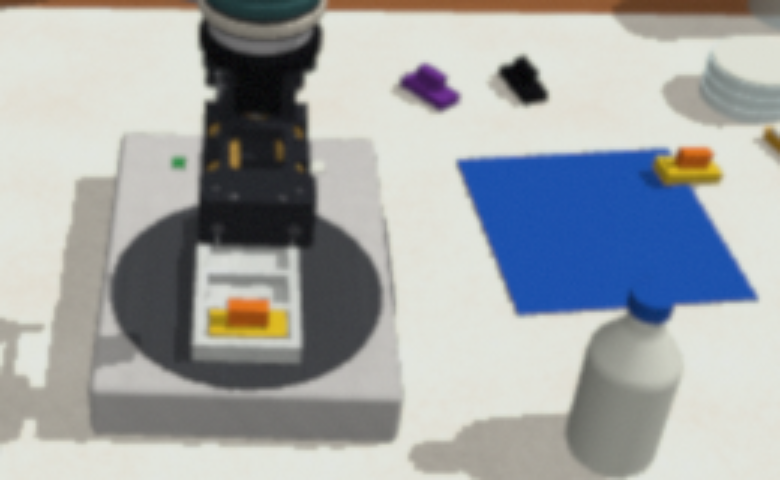

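The first cassette sits flush in recess 4, with its yellow top level with the block at (248,322). The second is unmoved on the mat edge at (688,168). Now I'll place it the same way.

```bash
python3 - <<'E'
from h import *
z=pick((.4075,.4237),-1.373)
xy,q,e=put(z,2)
if e<.006: press(xy,q)
arm.ungrasp()
arm.move_ptp([.60,-.05,.30],list(down(0.0)));arm.dwell(.1)
im=arm.get_image("wrist");im2=arm.get_image("scene");t=arm.get_image("top")
o=np.hstack([cv2.resize(im[30:190,180:340],(390,390)),cv2.resize(im2[180:310,200:330],(390,390))])
cv2.imwrite("pics/c9.png",o[:,:,::-1])
for b in blobs(mask(t,(0,0,0),(180,255,40)),20):
    if b[0][0]>385 and 150<b[0][1]<240: print("knob",b[0].round(1),unproj("top",b[0],.072)[0].round(4))
print(arm.read_time_s())
E
```

```text
pick down False [0.408  0.4242 0.0007]
width 0.0114 F 30.0
w over 0.0116
try 0 0 True above home mm 2.5
press True tip z 0.0842
knob [398.8 201.7] [ 0.4992 -0.3331  0.072 ]
74.8333
```

View pics/c9.png

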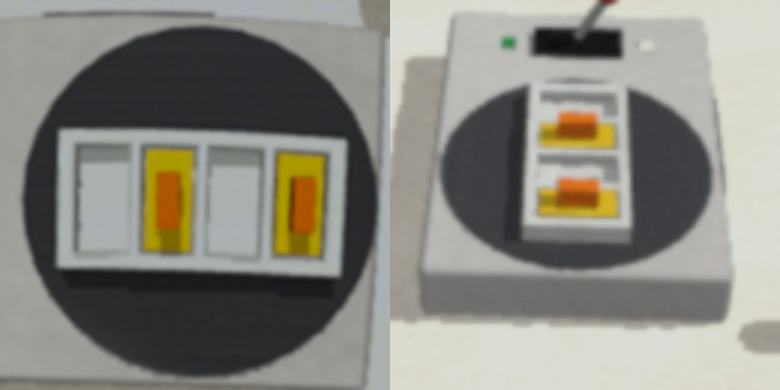

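Both cassettes are flush in recesses 2 and 4, with the pressed height the same for each. Now I'll put the lid back.

```bash
python3 - <<'E'
from h import *
p=np.load("lidgrasp.npy");r=np.load("lidput.npy");q=list(down(0.0))
arm.move_ptp(list(r+[0,0,.10]),q)
print("down",arm.servo_line(list(r+[0,0,.0005]),.1,stop_force=10))
arm.clamp(50);g=np.array(arm.read_tool_pos());print("grip",arm.read_grip_width(),g.round(4))
h=p[2]+.052; c=np.array([.6047,.0243])
arm.servo_line([*g[:2],h],.15);print("lift",arm.read_grip_width(),np.array(arm.read_contact_force()).round(1))
arm.servo_line([*c,h],.2);print("over",arm.read_grip_width(),np.array(arm.read_contact_force()).round(1))
arm.dwell(.2)
zt=g[2]+.049
s=arm.servo_line([*c,zt+.022],.08,stop_force=6);print(s)
s=arm.servo_line([*c,zt-.002],.03,stop_force=6);f=np.array(arm.read_tool_pos());print(s,f.round(4),zt)
E
```

```text
down False
grip 0.02463503842618499 [ 0.5001 -0.337   0.0276]
lift 0.024903062458823597 [-0.7  0.9 -3.4]
over 0.024815546945292165 [-0.6 -0.  -2.3]
False
True [0.6043 0.0243 0.0766] 0.07664388378178724
```

```bash
python3 - <<'E'
from h import *
q=list(down(0.0))
arm.ungrasp();p=np.array(arm.read_tool_pos());arm.servo_line(list(p+[0,0,.1]),.15)
arm.move_ptp(at(.4565,.20,.25),q);arm.dwell(.1)
im2=arm.get_image("scene");t=arm.get_image("top")
o=np.hstack([cv2.resize(im2[150:310,180:340],(390,390)),cv2.resize(t[100:250,180:330],(390,390))])
cv2.imwrite("pics/c10.png",o[:,:,::-1])
for b in blobs(mask(im2,(0,170,60),(5,255,255)),8):print("ball",b[0].round(1),unproj("scene",b[0],.104)[0].round(4))
for n,i in(("top",t),("scene",im2)):
  for b in blobs(mask(i,(0,0,0),(180,255,45)),15):
    if 230<b[0][0]<290 and 140<b[0][1]<235: print(n,b[0].round(1),b[1],unproj(n,b[0],.121 if n=="top" else .106)[0].round(4))
print(arm.read_time_s())
E
```

```text
ball [272.5 177.5] [0.456  0.0535 0.104 ]
top [256.4 152.8] 97 [0.6013 0.0227 0.121 ]
top [285.6 176.7] 80 [ 0.5459 -0.0477  0.121 ]
top [254.7 215.4] 310 [0.4525 0.0225 0.121 ]
scene [261.5 192.6] 118 [0.5189 0.0249 0.106 ]
scene [262.4 216.1] 139 [0.6027 0.0247 0.106 ]
85.525
```

View pics/c10.png

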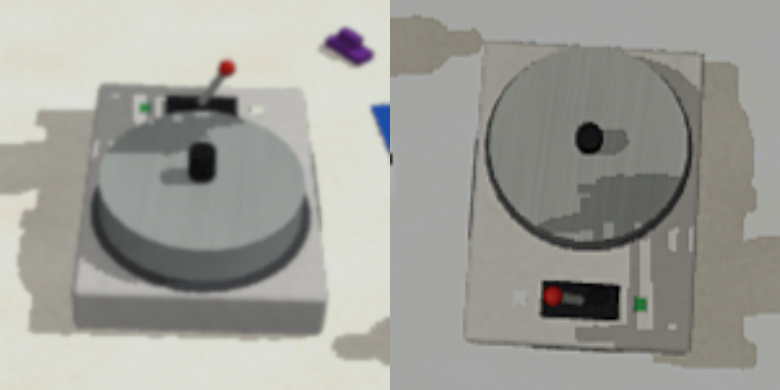

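The lid sits flat around the block, with the same view and height as at the start, and the toggle is still off. Now I'll switch it on.

```bash
python3 - <<'E'
from h import *
q=list(down(0.0));arm.clamp(20)
arm.move_ptp(at(.4575,.105,.16),q)
arm.servo_line(at(.4575,.105,.092),.1)
f0=np.array(arm.read_contact_force())
for y in np.arange(.085,.0259,-.006):
    arm.servo_line(at(.4555+.03*y,y,.092),.06)
    f=np.array(arm.read_contact_force())-f0
    if np.linalg.norm(f)>20: print("force",y,f);break
print(f.round(1))
arm.servo_line(at(.4575,.095,.092),.15);arm.servo_line(at(.4575,.095,.2),.25);arm.move_ptp(at(.42,.25,.28),q);arm.ungrasp();arm.dwell(.3)
im2=arm.get_image("scene");cv2.imwrite("pics/s11.png",im2[:,:,::-1])
for b in blobs(mask(im2,(0,170,60),(5,255,255)),8):print("ball",b[0].round(1),unproj("scene",b[0],.104)[0].round(4))
for b in blobs(mask(im2,(0,0,0),(180,255,45)),15):
    if 230<b[0][0]<290 and 200<b[0][1]<235: print("knob",b[0].round(1),b[1])
o=cv2.imread("pics/scene0.png")[:,:,::-1]
for b in blobs(mask(np.ascontiguousarray(o),(0,0,0),(180,255,45)),15):
    if 230<b[0][0]<290 and 200<b[0][1]<235: print("knob0",b[0].round(1),b[1])
print(arm.read_time_s())
E
```

```text
[-0.2  0.1  0.5]
ball [253.1 177.1] [0.4549 0.006  0.104 ]
knob [262.5 216.2] 137
knob0 [262.5 217.1] 138
94.55
```

View pics/s11.png

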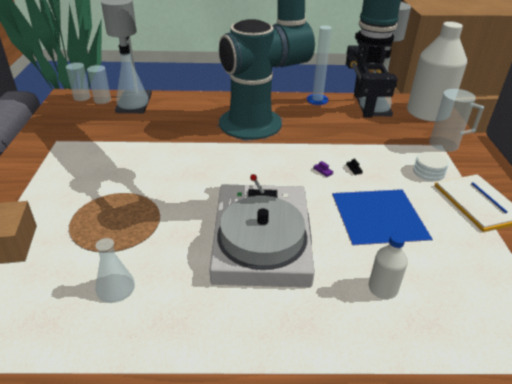

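The toggle is on, and the flask and bottle are unmoved. The knob appears about 2 mm off its original place, so I'll repeat the first wrist view from the same pose to rule out a tilt.

```bash
python3 - <<'E'
from h import *
arm.move_ptp([0.50,0.025,0.36],list(down(0.0)));arm.dwell(.2)
c=arm.calibration("wrist");im=arm.get_image("wrist");print(np.round(c["xyz"],4))
o=cv2.imread("pics/w1.png")[:,:,::-1]
for i in(o,im):
    i=np.ascontiguousarray(i)
    for b in blobs(mask(i,(0,0,0),(180,255,40)),100):
        if 300<b[0][0]<350 and 140<b[0][1]<190: print("knob",b[0].round(2),b[1])
    for b in blobs(mask(i,(50,80,40),(85,255,255)),15):
        if b[0][0]<250 and b[0][1]>170: print("green",b[0].round(2))
a=[cv2.resize(np.ascontiguousarray(i)[85:235,240:395],(398,385),interpolation=cv2.INTER_CUBIC) for i in(o,im)]
cv2.imwrite("pics/c12.png",np.hstack(a)[:,:,::-1])
E
```

```text
[0.4998 0.0949 0.5274]
knob [327.81 165.35] 274
green [227.93 190.56]
knob [326.93 165.91] 275
green [228.02 190.93]
```

View pics/c12.png

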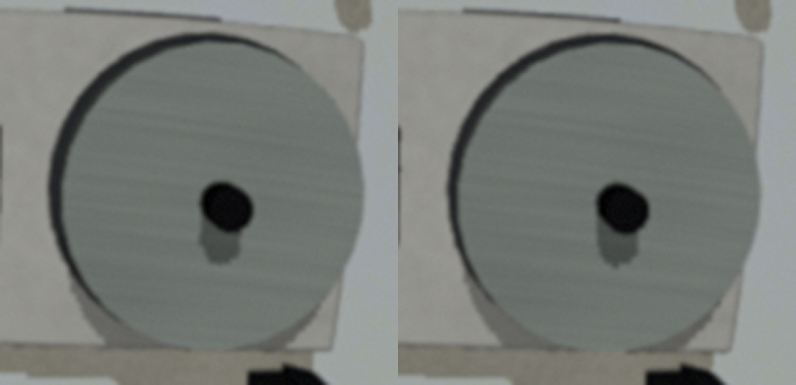

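Before (left) and after (right): the lid's rim and knob moved together by about 1.5 mm. It is a small shift with no tilt, so the lid is seated flat. Handing in.

```bash
python3 -c "
from bench import arm
print(arm.read_time_s(),arm.job_done())"
```

```text
the job is handed in; nothing more can be done
95.8083 None
```

I switched the incubator off, pressed both yellow cassettes on the blue mat flush into recesses 2 and 4, put the lid back flat and switched it on again; the job was handed in at about 96 s.

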